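# Open the wheel pen with the sagging bolt and hold its gate ajar

### The job

Open up the low steel pen of spare grinding wheels: lift the throw-over loop up off its two posts and leave it lying in the shallow green tray. Then, with the gate still shut, lift the sagging barrel bolt over the keeper's bent lip while pulling it back until its nose is right out of the keeper, and swing the gate about 25 degrees open. The gate springs shut by itself, so finish while still holding it ajar there with the gripper's fingers; never let it swing wide open, and leave the loose wheels, the mug and the spanner where they are.

Things in the scene. Friction and masses are not known exactly. Their poses are not given: they have to be found in the camera images.
- pen: fixed pen of green steel, front posts 160 high, rest under 100. Origin at bench level in the gate plane; x points into the pen, away from the robot; y along the shut gate from the keeper post (y -145 mm) to the hinge line (x 0, y +190). Two round posts, 16 diameter, 30 tall, stand on the 160 high ledge at x 0: y -145 (fixed) and y -100 (on the gate)
- loop: loose steel loop, 0.25 kg: flat ring 41 (x) x 86 (y) x 10 high, opening 25 x 70, lying over both posts with about 4 mm play, under a carrying bail: uprights at y +-39 and a square 10 mm bar along y, top 70 over the underside. Origin: centre of the underside, z up. Starts 160 up, at the pen's (0, -122.5), same yaw; must rise over 30 to clear the posts
- loop_bar (a point): middle of the loop's square 10 mm bail bar, 65 mm above the loop's underside and 35 above the post tops at the start; pinch it from above, across the loop's x
- tray: fixed shallow open tray of green-painted sheet, 200 (x) x 140 (y) x 30 high, walls and floor 4 mm. Origin at the centre of its underside, axes along its sides
- gate_leaf: the green gate with the bolt it carries: 285 mm from hinge to free edge, 20 thick (40 at the stile), top 160 high, about 1.3 kg with the bolt. Origin on the hinge line at bench level; -y points to the free edge, x into the pen when shut
- hinge (a point): point on the gate's vertical hinge axis at 160 mm height
- gate (a joint): gate opening in rad, 0 shut, grows as the free edge swings out to the pen's -x (clockwise from above, about point hinge), stop at 1.3. A spring pulls it shut: 0.24 N m at 0, 0.42 N m at 0.45 rad
- knob (a point): grip point of the bolt's upright round steel knob, 20 mm diameter, 18 mm under its top end and 22 above its lower end; 201 mm over the bench at the start, at the pen's x -42, y -45 plus bolt_draw. Fixed to the bolt, it goes with it and the gate. Pinch it from above
- bolt_draw (a joint): how far the barrel bolt has been pulled back along the gate, towards the hinge (the pen's +y when shut), in m: 0 to 0.055; starts at 0 to 0.004. Sliding friction about 1.2 N. The nose is out of the keeper, free for the gate to swing, from about 0.034 on; 0.045 is a good full pull
- bolt_lift (a joint): how far the loose bolt (about 0.25 kg) is raised in its tall worn guides, in m: 0 (sagged, falls back there by its weight) to 0.024. With less than about 0.013 of lift its hooked nose catches behind the bent lip after some 5 mm of pull; 0.018 to 0.020 clears it. It must stay raised until bolt_draw is about 0.030
- keeper_lip (a point): middle of the top edge of the bent steel lip that stands up across the open-topped keeper, 26 wide (x) and 8 thick (y), under the bolt; the keeper's cheeks hold the nose from swinging out
- nose (a point): bottom of the hooked dog under the bolt's nose, 14 mm long (y), reaching 14 mm below the 14 mm round bolt; at the start it is behind the lip, 12 mm lower than its top
- wheel0: loose grinding wheel, 144 diameter, 22 thick, with a 32 bore, lying flat in the pen: leave alone. Origin under its centre
- wheel1: a second such wheel lying beside it: leave alone
- mug: white mug, 80 diameter, 90 tall, on the bench to the left: leave alone. Origin under its centre
- spanner: steel spanner 170 long, lying on the bench beyond the tray: leave alone
Not all that is in view belongs to the job. Of the things that look like the loop, the middle-sized one is meant.

How it is judged (in metres and radians):
On the way, in this order (a step that is already met when the one before it is completed fails the run):
1. the loop lies in the tray, let go, the gate still shut and bolted (x of loop in the frame of tray between -0.085 and 0.085 m and y of loop in the frame of tray between -0.06 and 0.06 m and height (world z) of loop below 0.05 m and linear speed of loop below 0.05 m/s and contact force between the fingers and loop below 0.1 N and value of joint gate below 0.06 rad and value of joint bolt_draw below 0.02 m), for 0.2 s.
2. the bolt is raised over the bent lip in the gripper's hold (value of joint bolt_lift above 0.01 m and value of joint bolt_draw above 0.012 m and value of joint gate below 0.06 rad and contact force between the fingers and gate_leaf above 0.5 N).
3. the bolt's nose is out of the keeper, the gate still shut (value of joint bolt_draw above 0.034 m and value of joint gate below 0.12 rad), for 0.05 s.
At the end, for the whole second after the job is handed in: The gripper's fingers hold the gate (by its bolt or stile, over 0.5 N) steadily 15 to 35 degrees (0.26 to 0.62 rad) open through the last second, while the loop lies released in the tray (x of loop in the frame of tray between -0.085 and 0.085 m and y of loop in the frame of tray between -0.06 and 0.06 m and height (world z) of loop below 0.05 m and linear speed of loop below 0.05 m/s and contact force between the fingers and loop below 0.1 N and value of joint gate between 0.26 and 0.62 rad and velocity of joint gate between -0.1 and 0.1 rad/s and contact force between the fingers and gate_leaf above 0.5 N and contact force between loop and gate_leaf below 0.05 N); the arm keeps its last pose, push and grip.
It fails at once if the gate swings wide open (over 50 degrees) (value of joint gate above 0.87 rad).
It fails at once if wheel0 is moved more than 30 mm (distance of wheel0 from where it was at the start of the episode above 0.03 m).
It fails at once if wheel1 is moved more than 30 mm (distance of wheel1 from where it was at the start of the episode above 0.03 m).
It fails at once if mug is moved more than 30 mm (distance of mug from where it was at the start of the episode above 0.03 m).
It fails at once if spanner is moved more than 30 mm (distance of spanner from where it was at the start of the episode above 0.03 m).
It also fails if it takes over 54 s, if anything falls off the work surface, if the arm or the gripper's body presses on something with over 40 N, if the wrist force passes 120 N, or if a joint passes its speed limit or range.

### The arm

A 6-joint arm with a two-finger parallel gripper is mounted at the origin on the work surface. World frame = base frame: x ahead of the robot, y to its left, z up, the work surface at z = 0. Lengths are in m, angles in degrees, forces in N, time in s.
With the tool pointing down it reaches from about 0.4 to 0.825 m from the base axis. Payload 7 kg.
Tool frame: the origin (TCP) lies midway between the tips of the shut fingers; the grasp point (between the pads) lies 19 mm behind it; y points along the fingers, z is the direction in which the jaws open and shut, and the axes are right-handed (so a half turn about y gives the same grasp; the last joint's range is limited). The gripper opens to 88 mm and grips with 3 to 60 N. Pads are 19 mm wide; open, the fingers measure 130 mm over their backs; the gripper's body (78 mm by 193 mm) begins 47 mm behind the grasp point.
Start: joints at [-60.384, 20.546, 0.682, 0, -70.136, -16.507], TCP at [0.153, -0.657, 0.227] pointing down, gripper open.
Joint ranges: [-176.03, 176.03], [-82.01, 121.73], [-58.28, 71.71], [-173.87, 95.51], [-174.79, -0.11], [-173.66, 173.66]. Speed limits (degrees/s): [136.94, 136.94, 172.46, 180, 180, 180].

### API

Orientations are given as [roll, pitch, yaw] about the fixed x, y, z axes, in that order (R = Rz(yaw) Ry(pitch) Rx(roll)).
In Python, from plant import ctrl gives the robot as it stands.
- The arm moves only by the tool step_arm, never from a script. Its argument "rows" is a list that holds one entry, the list of rows, each a list of 7 numbers: the gripper command: -1 is shut, 1 is fully open, values between are in proportion, then the shift along the world's x, y, z in cm, then the turn, a rotation vector about the world's x, y, z in degrees. In form: [[[fingers, tx, ty, tz, rx, ry, rz], ...]]. A call has 1 to 12 rows; each row shifts and turns the commanded pose from where the row before left it; what a row does not reach is not made up. A row lasts 1/8 s, in which the tool goes at most 62.5 mm and 10.7 degrees, less where a joint would pass 70% of its speed; a pose out of reach is approached as far as the arm can. A call is refused whole if a number of a shift passes 6.25 or a number of a turn 10.7, either way. A call with a gripper value outside its range is refused whole. The fingers move at their own pace and stop on an object; the grip force is fixed at half the most. Time passes only in rows, so rows that do not move let the fingers close. It gives the time, the measured TCP pose, the force and the opening at its end, in the units of the state.
- ctrl.get_obs(): the state, without advancing time (a new reading comes with each control period).
- ctrl.snapshot(name): name is "side" or "top"; returns the picture (480x640x3 uint8, blue, green, red); there is no depth.
- ctrl.camera_params(name): a dict with "vertical_fov" (degrees; the focal length in pixels is half the picture's height over the tangent of half this angle, whatever the lens; pixels are square), "cx", "cy" (the principal point, pixels), "k1" (the pictures are not rectified: a ray, as slopes to the right and down, at radius r is drawn at 1 + k1 r^2 times it, then the intrinsics apply), "rvec" (rotation vector, rad) and "tvec" (3), from world to camera coordinates, as OpenCV has them. Camera axes: x right, y down, z forward; pixel columns grow to the right and rows downward; lengths in m; the calibration is good to about 2 mm. A picture is of the moment at which its call begins. camera_params takes no time and is no camera call.
- ctrl.close_job(): hands the job in, once; it reports no verdict.
The state is a dict: "clock": time; "joint_pos": joint angles; "qvel": joint speeds; "tau": joint torques, N m; "tool_pos": TCP position; "orientation": TCP orientation; "force": force on the tool from outside, world axes, zero at the start; "moment": the same for the moment, N m; "opening": finger opening in m.
Only numpy, scipy, OpenCV 4.12 (cv2) and the standard library are available. Lean on these libraries where they do the work, as an engineer would, in place of code of your own. Each camera call takes 0.05 s, during which the arm holds its last target. There are 200 camera calls.

## Working session

There is one attempt and no reset: what is moved stays moved. The work goes in short steps, Python scripts to look and compute and a tool call to move; the robot and the scene stay as the last step left them, time stands still between calls to the robot, and variables do not carry over. Pictures are saved under pics/ and viewed, about 8 in all and at most 12, crops included, and the job is handed in when it is done.

Besides the shell and the picture viewer there is one more tool, called as name(argument=value, ...) on one line, values as JSON. step_arm: Moves the arm, as the interface text tells. Its arguments: {"type":"object","properties":{"rows":{"type":"array"}},"required":["rows"]}

```bash
mkdir -p pics; cat > h.py <<'E'
import numpy as np, cv2
from plant import ctrl
def cam(n):
    p=ctrl.camera_params(n); f=240/np.tan(np.radians(p["vertical_fov"])/2)
    R=cv2.Rodrigues(np.array(p["rvec"],float))[0]; return p,f,R,np.array(p["tvec"],float).ravel()
def ray(n,u,v):
    p,f,R,t=cam(n); d=np.array([(u-p["cx"])/f,(v-p["cy"])/f]); s=d.copy()
    for _ in range(30): s=d/(1+p["k1"]*(s@s))
    return -R.T@t, R.T@np.array([s[0],s[1],1])
def onz(n,u,v,z):
    o,d=ray(n,u,v); return o+d*(z-o[2])/d[2]
def proj(n,X):
    p,f,R,t=cam(n); c=R@np.array(X,float)+t; s=c[:2]/c[2]; s=s*(1+p["k1"]*(s@s)); return s*f+[p["cx"],p["cy"]]
def two(a,b):
    (o,d),(q,e)=ray("top",*a),ray("side",*b); d=d/np.linalg.norm(d);e=e/np.linalg.norm(e)
    k=np.linalg.lstsq(np.c_[d,-e],q-o,rcond=None)[0]; A=o+k[0]*d;B=q+k[1]*e; return (A+B)/2,np.linalg.norm(A-B)
E
python3 - <<'E'
from h import *
for n in("top","side"):
    cv2.imwrite(f"pics/{n}0.png",ctrl.snapshot(n)); p,f,R,t=cam(n); print(n,f,p["k1"],-R.T@t,R[2])
o=ctrl.get_obs();print(o["tool_pos"],o["orientation"],o["opening"],o["clock"])
E
```

```text
top 490.2703489814893 -0.11802227420410132 [ 0.44653354 -0.02285951  1.27876025] [ 0.07536912 -0.01513754 -0.9970408 ]
side 437.917934142269 -0.06700260853272381 [0.50336033 0.56397842 0.8884587 ] [ 0.0550011  -0.64209849 -0.76464659]
[ 0.15298162 -0.65697293  0.22574086] [-8.99161641e+01  5.56658910e-03  1.31027618e+01] 0.08771200727814793 0.1
```

View pics/top0.png

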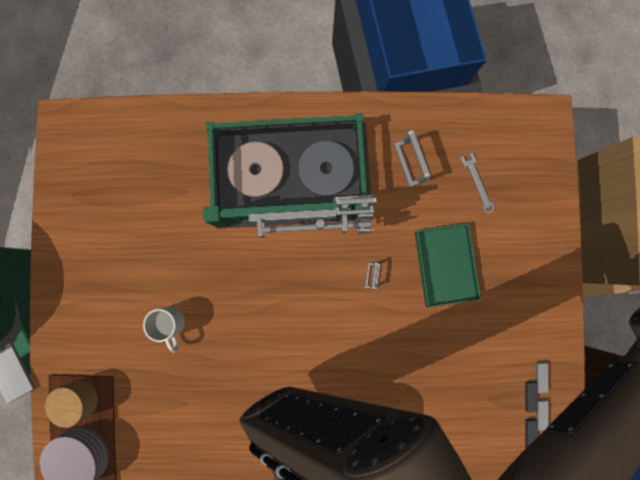

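View pics/side0.png

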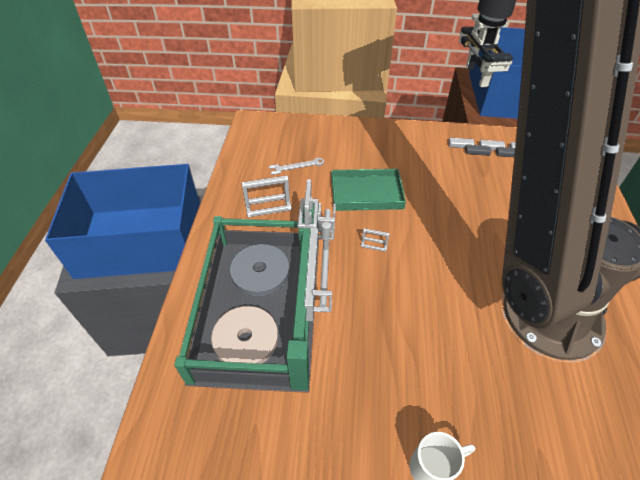

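The top view shows the pen with its gate facing the robot. The loop is on the posts at about (355,203), the knob at about (320,223) and the tray at about (448,265). The loops off the pen, one larger and one smaller, are decoys. I'll zoom in on both views next.

```bash
python3 - <<'E'
from h import *
a=cv2.imread("pics/top0.png")[180:250,190:390]; b=cv2.imread("pics/side0.png")[170:320,265:365]
A=cv2.resize(a,None,fx=4,fy=4,interpolation=cv2.INTER_CUBIC)
B=cv2.resize(b,None,fx=4,fy=4,interpolation=cv2.INTER_CUBIC)
cv2.imwrite("pics/zt.png",A)
B=cv2.imwrite("pics/zs.png",B)
# tray rim corners by green mask
im=cv2.imread("pics/top0.png");h=cv2.cvtColor(im,cv2.COLOR_BGR2HSV);m=cv2.inRange(h,(60,80,20),(95,255,255));m[:,:400]=0;m[:210]=0;m[320:]=0;m[:,500:]=0
c=max(cv2.findContours(m,0,1)[0],key=cv2.contourArea)
P=np.array([onz("top",*p[0],.03)[:2] for p in c],np.float32);print("tray",cv2.minAreaRect(P))
E
```

```text
tray ((0.45409709215164185, -0.36502963304519653), (0.19637978076934814, 0.1415238380432129), 7.410340785980225)
```

View pics/zt.png

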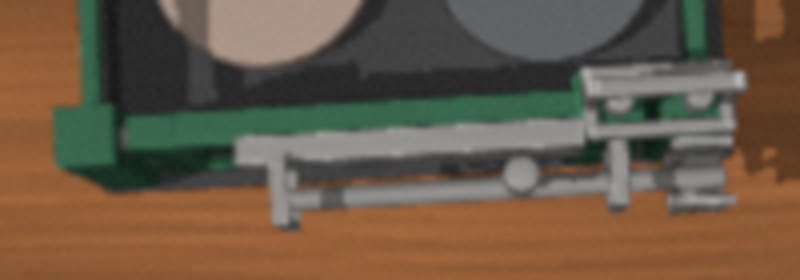

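View pics/zs.png

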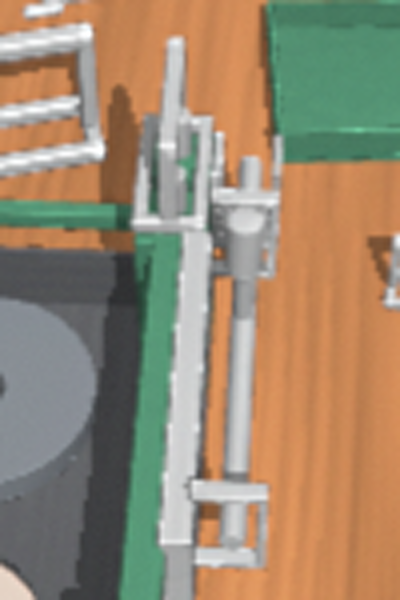

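```bash
python3 - <<'E'
from h import *
T=lambda x,y:(190+x/4,180+y/4); S=lambda x,y:(265+x/4,170+y/4)
L=onz("top",*T(587,82),.23);Rr=onz("top",*T(746,80),.23);print("bar",L,Rr,(L+Rr)/2,np.linalg.norm(L-Rr),"ang(bar -y dir)",np.degrees(np.arctan2(*(L-Rr)[[1,0]])))
print("two bar",two(T(666,81),S(173,122)))
print("knob top",onz("top",*T(521,174),.219),two(T(521,174),S(246,220)))
# rear/front rail & plate lines for yaw
for a,b,z in((T(127,118),T(580,92),.16),(T(238,140),T(585,122),.16)):
    d=onz("top",*a,z)-onz("top",*b,z);print("yaw",np.degrees(np.arctan2(d[1],d[0]))-90,onz("top",*a,z),onz("top",*b,z))
h=onz("top",*T(85,137),.16);print("hinge post",h)
yaw=np.radians(3)
for yd in (1,3,5):
    y=np.radians(yd);R=np.array([[np.cos(y),-np.sin(y)],[np.sin(y),np.cos(y)]])
    o=((L+Rr)/2)[:2]-R@[0,-.1225];print(yd,"origin",o,"knob pred",o+R@[-.042,-.043],"hinge",o+R@[0,.19])
E
```

```text
bar [ 0.59488952 -0.07252914  0.23      ] [ 0.59521479 -0.15866343  0.23      ] [ 0.59505216 -0.11559629  0.23      ] 0.0861349013551809 ang(bar -y dir) 90.21636615849904
two bar (array([ 0.59510628, -0.11766694,  0.20136213]), np.float64(0.007901315095903503))
knob top [ 0.54644201 -0.03646544  0.219     ] (array([ 0.54544393, -0.03646174,  0.21510556]), np.float64(0.0027203923939103265))
yaw 2.6601397468172365 [0.58690463 0.18917381 0.16      ] [ 0.59902653 -0.07172792  0.16      ]
yaw 2.361493674666306 [0.5733992  0.12501912 0.16      ] [ 0.58162107 -0.07435125  0.16      ]
hinge post [0.57620234 0.21347178 0.16      ]
1 origin [0.59291424 0.00688506] knob pred [ 0.55167109 -0.0368414 ] hinge [0.58959828 0.19685612]
3 origin [0.588641   0.00673583] knob pred [ 0.54894901 -0.03840335] hinge [0.57869717 0.19647544]
5 origin [0.58437558 0.00643756] knob pred [ 0.5462831  -0.04005935] hinge [0.56781599 0.19571456]
```

step_arm(rows=[[[1, 3, 4, 0.8, 0, 0, 6.6], [1, 3, 4, 0.8, 0, 0, 6.6], [1, 3, 4, 0.8, 0, 0, 6.6], [1, 3, 4, 0.8, 0, 0, 6.6], [1, 3, 4, 0.8, 0, 0, 6.6], [1, 3, 4, 0.8, 0, 0, 6.6], [1, 3, 4, 0.8, 0, 0, 6.6], [1, 3, 4, 0.8, 0, 0, 6.6], [1, 3, 4, 0.8, 0, 0, 6.6], [1, 3, 4, 0.8, 0, 0, 6.6], [1, 3, 4, 0.8, 0, 0, 6.6], [1, 3, 4, 0.8, 0, 0, 6.6]]])

```text
clock: 1.6
tool_pos: [0.5137, -0.1758, 0.3227]
orientation: [-90.0, -0.0, 92.5]
force: [0.8, -0.1, -0.7]
opening: 0.0875
```

step_arm(rows=[[[-0.3, 2, 1.5, -0.5, 0, 0, 0.2], [-0.3, 2, 1.5, -0.5, 0, 0, 0], [-0.3, 2, 1.5, -0.5, 0, 0, 0], [-0.3, 2, 1.5, -0.5, 0, 0, 0], [-0.3, 0, 0, -2, 0, 0, 0], [-0.3, 0, 0, -2, 0, 0, 0], [-0.3, 0, 0, -1, 0, 0, 0], [-0.3, 0, 0, 0, 0, 0, 0], [-0.3, 0, 0, 0, 0, 0, 0]]])

```text
clock: 2.72
tool_pos: [0.5936, -0.1175, 0.2534]
orientation: [-90.1, 0.0, 92.5]
force: [0.5, 0.1, -0.3]
opening: 0.0305
```

```bash
python3 - <<'E'
from h import *
print(ctrl.get_obs()["tool_pos"],ctrl.get_obs()["opening"])
a=ctrl.snapshot("top")[150:260,290:410];b=ctrl.snapshot("side")[150:260,260:380]
f=lambda q:cv2.resize(q,(400,367),interpolation=cv2.INTER_CUBIC)
cv2.imwrite("pics/c1.png",np.hstack([f(a),f(b)]))
E
```

```text
[ 0.5936172  -0.11753707  0.25339065] 0.030532317308844054
```

View pics/c1.png

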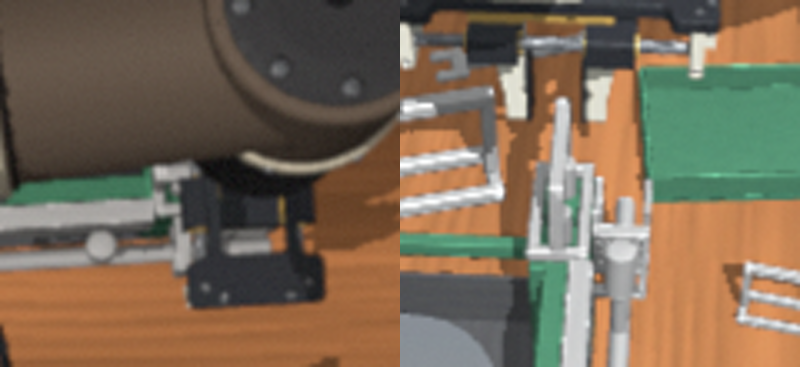

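The side view shows the bar (562,100) centred between the fingers (527 and 588). I'll descend and pinch it.

step_arm(rows=[[[-0.3, 0, 0, -1, 0, 0, 0], [-0.3, 0, 0, -1, 0, 0, 0], [-0.3, 0, 0, -1, 0, 0, 0], [-0.3, 0, 0, -1.1, 0, 0, 0], [-0.3, 0, 0, 0, 0, 0, 0], [-1, 0, 0, 0, 0, 0, 0], [-1, 0, 0, 0, 0, 0, 0], [-1, 0, 0, 0, 0, 0, 0], [-1, 0, 0, 0, 0, 0, 0]]])

```text
clock: 3.95
tool_pos: [0.5931, -0.1174, 0.2119]
orientation: [-90.0, 0.0, 92.5]
force: [-1.4, 0.4, 2.5]
opening: 0.01
```

Gripped at an opening of 10 mm, so I'll lift slowly.

step_arm(rows=[[[-1, 0, 0, 0.5, 0, 0, 0], [-1, 0, 0, 1, 0, 0, 0], [-1, 0, 0, 1, 0, 0, 0], [-1, 0, 0, 1, 0, 0, 0], [-1, 0, 0, 1, 0, 0, 0], [-1, 0, 0, 1, 0, 0, 0], [-1, 0, 0, 1, 0, 0, 0], [-1, 0, 0, 0.5, 0, 0, 0], [-1, 0, 0, 0, 0, 0, 0]]])

```text
clock: 5.08
tool_pos: [0.5932, -0.1174, 0.2819]
orientation: [-90.0, -0.0, 92.5]
force: [0.7, -0.8, -3.1]
opening: 0.01
```

step_arm(rows=[[[-1, -0.7, -1.2, 0, 0, 0, 0.4], [-1, -1.4, -2.5, 0, 0, 0, 0.5], [-1, -1.4, -2.5, 0, 0, 0, 0.5], [-1, -1.4, -2.5, 0, 0, 0, 0.5], [-1, -1.4, -2.5, 0, 0, 0, 0.5], [-1, -1.4, -2.5, 0, 0, 0, 0.5], [-1, -1.4, -2.5, 0, 0, 0, 0.5], [-1, -1.4, -2.5, 0, 0, 0, 0.5], [-1, -1.4, -2.5, 0, 0, 0, 0.5], [-1, -1.4, -2.5, 0, 0, 0, 0.5], [-1, -0.6, -1, 0, 0, 0, 0], [-1, 0, 0, 0, 0, 0, 0]]])

```text
clock: 6.58
tool_pos: [0.4533, -0.3649, 0.2813]
orientation: [-90.0, -0.0, 97.3]
force: [0.4, -0.5, -2.5]
opening: 0.0094
```

step_arm(rows=[[[-1, 0, 0, -2, 0, 0, 0], [-1, 0, 0, -3, 0, 0, 0], [-1, 0, 0, -3, 0, 0, 0], [-1, 0, 0, -3, 0, 0, 0], [-1, 0, 0, -2.5, 0, 0, 0], [-1, 0, 0, -1.5, 0, 0, 0], [-1, 0, 0, 0, 0, 0, 0]]])

```text
clock: 7.45
tool_pos: [0.4538, -0.3638, 0.1307]
orientation: [-89.9, -0.1, 97.4]
force: [-0.0, 0.9, -2.5]
opening: 0.0099
```

```bash
python3 - <<'E'
from h import *
a=ctrl.snapshot("top")[200:320,380:510];b=ctrl.snapshot("side")[130:250,290:420]
f=lambda q:cv2.resize(q,(400,370),interpolation=cv2.INTER_CUBIC)
cv2.imwrite("pics/c2.png",np.hstack([f(a),f(b)]))
E
```

```text
(no output)
```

View pics/c2.png

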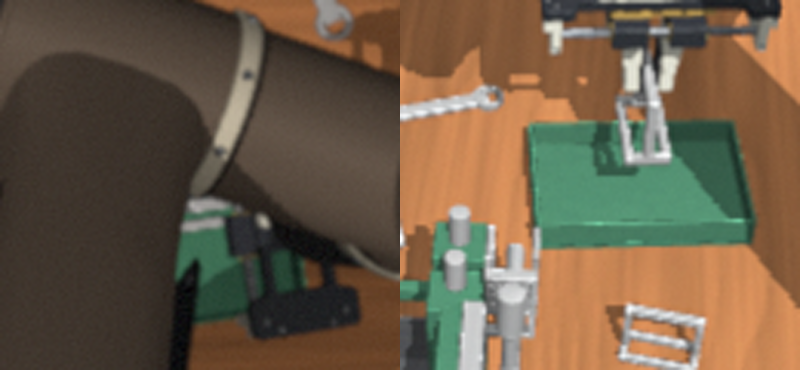

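The loop hangs level over the middle of the tray (side crop, about 645,130). The posts are clear of it and the gate is still shut. I'll lower it and release.

step_arm(rows=[[[-1, 0, 0, -2, 0, 0, 0], [-1, 0, 0, -2, 0, 0, 0], [-1, 0, 0, -1.5, 0, 0, 0], [-1, 0, 0, -1, 0, 0, 0], [-1, 0, 0, -0.5, 0, 0, 0], [-1, 0, 0, -0.3, 0, 0, 0], [-1, 0, 0, -0.1, 0, 0, 0], [-1, 0, 0, 0, 0, 0, 0]]])

```text
clock: 8.55
tool_pos: [0.4542, -0.3645, 0.0578]
orientation: [-90.0, 0.0, 97.4]
force: [-0.4, -0.7, -2.5]
opening: 0.0099
```

step_arm(rows=[[[-0.3, 0, 0, 0, 0, 0, 0], [-0.3, 0, 0, 0, 0, 0, 0], [-0.3, 0, 0, 0, 0, 0, 0], [-0.3, 0, 0, 0, 0, 0, 0], [-0.3, 0, 0, 2, 0, 0, 0], [-0.3, 0, 0, 4, 0, 0, 0], [-0.3, 0, 0, 4, 0, 0, 0], [-0.3, 0, 0, 4, 0, 0, 0], [-0.3, 0, 0, 4, 0, 0, 0], [-0.3, 0, 0, 3, 0, 0, 0], [-0.3, 0, 0, 0, 0, 0, 0]]])

```text
clock: 9.93
tool_pos: [0.4551, -0.365, 0.2705]
orientation: [-90.2, 0.2, 97.4]
force: [-0.2, 0.7, -0.3]
opening: 0.0306
```

step_arm(rows=[[[-0.1, 0.9, 3.2, 0, 0, 0, -0.5], [-0.1, 0.9, 3.2, 0, 0, 0, -0.5], [-0.1, 0.9, 3.2, 0, 0, 0, -0.5], [-0.1, 0.9, 3.2, 0, 0, 0, -0.5], [-0.1, 0.9, 3.2, 0, 0, 0, -0.5], [-0.1, 0.9, 3.2, 0, 0, 0, -0.5], [-0.1, 0.9, 3.2, 0, 0, 0, -0.5], [-0.1, 0.9, 3.2, 0, 0, 0, -0.5], [-0.1, 0.9, 3.2, 0, 0, 0, -0.5], [-0.1, 0.9, 3.2, -1, 0, 0, -0.2], [-0.1, 0.1, 0.9, -1, 0, 0, 0], [-0.1, 0, 0, 0, 0, 0, 0]]])

```text
clock: 11.42
tool_pos: [0.5442, -0.0352, 0.2461]
orientation: [-89.8, 0.0, 92.8]
force: [-0.2, -0.5, 0.2]
opening: 0.0393
```

```bash
python3 - <<'E'
from h import *
print(ctrl.get_obs()["tool_pos"])
cv2.imwrite("pics/t3.png",ctrl.snapshot("top"));s=ctrl.snapshot("side");cv2.imwrite("pics/s3.png",s)
b=s[140:270,270:420]
cv2.imwrite("pics/c3.png",cv2.resize(b,(690,598),interpolation=cv2.INTER_CUBIC))
E
```

```text
[ 0.54418598 -0.03522932  0.24606308]
```

View pics/c3.png

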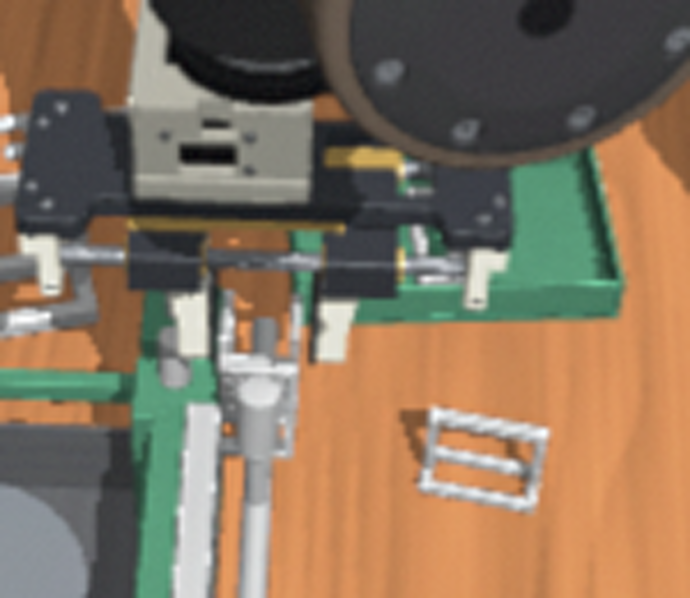

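The knob (260,390) lies on the centre line of the fingers (208 and 318), and the loop is in the tray. I'll descend and pinch the knob.

step_arm(rows=[[[-0.1, 0.1, -0.1, -1, 0, 0, 0], [-0.1, 0, 0, -1.5, 0, 0, 0], [-0.1, 0, 0, -1.5, 0, 0, 0], [-0.1, 0, 0, -1, 0, 0, 0], [-0.1, 0, 0, -0.7, 0, 0, 0], [-0.1, 0, 0, -0.4, 0, 0, 0], [-0.1, 0, 0, 0, 0, 0, 0], [-1, 0, 0, 0, 0, 0, 0], [-1, 0, 0, 0, 0, 0, 0], [-1, 0, 0, 0, 0, 0, 0]]])

```text
clock: 12.78
tool_pos: [0.5462, -0.0364, 0.1868]
orientation: [-90.0, -0.0, 92.7]
force: [0.5, 0.5, 1.5]
opening: 0.0192
```

step_arm(rows=[[[-1, 0, 0, 0.4, 0, 0, 0], [-1, 0, 0, 0.5, 0, 0, 0], [-1, 0, 0, 0.5, 0, 0, 0], [-1, 0, 0, 0.5, 0, 0, 0], [-1, 0, 0, 0, 0, 0, 0], [-1, 0, 0, 0, 0, 0, 0]]])

```text
clock: 13.52
tool_pos: [0.5461, -0.0364, 0.2056]
orientation: [-90.0, -0.0, 92.7]
force: [0.5, 0.4, -2.4]
opening: 0.0194
```

step_arm(rows=[[[-1, 0, 0.4, 0, 0, 0, 0], [-1, 0, 0.5, 0, 0, 0, 0], [-1, -0.05, 0.5, 0, 0, 0, 0], [-1, -0.05, 0.5, 0, 0, 0, 0], [-1, 0, 0, 0, 0, 0, 0]]])

```text
clock: 14.15
tool_pos: [0.5451, -0.0166, 0.2055]
orientation: [-90.0, -0.0, 92.7]
force: [0.5, 1.6, -2.6]
opening: 0.0191
```

step_arm(rows=[[[-1, -0.05, 0.5, 0, 0, 0, 0], [-1, 0, 0.5, 0, 0, 0, 0], [-1, -0.05, 0.5, 0, 0, 0, 0], [-1, 0, 0.5, 0, 0, 0, 0], [-1, 0, 0.5, 0, 0, 0, 0], [-1, 0, 0, 0, 0, 0, 0], [-1, 0, 0, 0, 0, 0, 0]]])

```text
clock: 15.02
tool_pos: [0.544, 0.0079, 0.2055]
orientation: [-90.0, -0.0, 92.7]
force: [1.1, 1.7, -3.1]
opening: 0.0194
```

```bash
python3 - <<'E'
from h import *
print(ctrl.get_obs()["tool_pos"])
s=ctrl.snapshot("side");cv2.imwrite("pics/s4.png",s)
b=s[150:330,270:420]
cv2.imwrite("pics/c4.png",cv2.resize(b,(500,600),interpolation=cv2.INTER_CUBIC))
E
```

```text
[0.54404951 0.00793557 0.20550036]
```

View pics/c4.png

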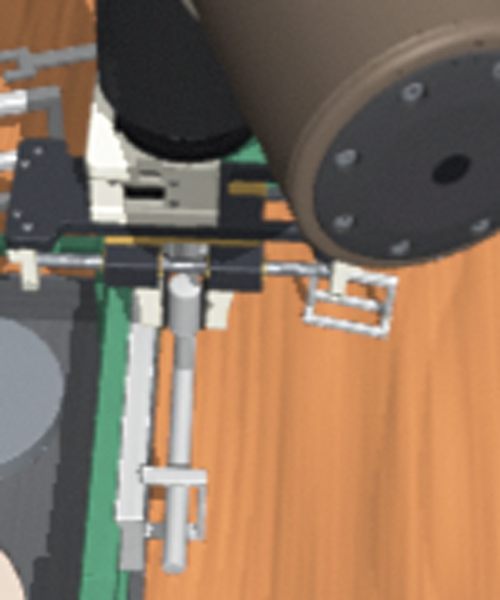

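The bolt is drawn: its tail sticks out past the rear guide at about (172,560), and the knob is still in the fingers. Next I'll swing the gate along its arc.

step_arm(rows=[[[-1, -0.83, 0.15, 0, 0, 0, -2.5], [-1, -0.83, 0.21, 0, 0, 0, -2.5], [-1, 0, 0, 0, 0, 0, 0]]])

```text
clock: 15.45
tool_pos: [0.5274, 0.0112, 0.2058]
orientation: [-90.0, -0.0, 87.7]
force: [1.4, 0.5, -2.6]
opening: 0.019
```

step_arm(rows=[[[-1, -0.81, 0.23, 0, 0, 0, -2.5], [-1, -0.81, 0.27, 0, 0, 0, -2.5], [-1, -0.79, 0.3, 0, 0, 0, -2.5], [-1, -0.78, 0.34, 0, 0, 0, -2.5], [-1, -0.76, 0.38, 0, 0, 0, -2.5], [-1, -0.75, 0.41, 0, 0, 0, -2.5], [-1, -0.73, 0.44, 0, 0, 0, -2.5], [-1, -0.71, 0.46, 0, 0, 0, -2.5], [-1, 0, 0, 0, 0, 0, 0], [-1, 0, 0, 0, 0, 0, 0], [-1, 0, 0, 0, 0, 0, 0], [-1, 0, 0, 0, 0, 0, 0]]])

```text
clock: 16.95
tool_pos: [0.4664, 0.0394, 0.2056]
orientation: [-90.0, -0.0, 67.7]
force: [2.3, 0.1, -1.3]
opening: 0.0195
```

```bash
python3 - <<'E'
from h import *
a=ctrl.snapshot("top");b=ctrl.snapshot("side")
f=lambda q:cv2.resize(q,(400,360),interpolation=cv2.INTER_CUBIC)
cv2.imwrite("pics/c5.png",np.hstack([f(a[100:316,200:440]),f(b[140:374,160:420])]))
E
```

```text
(no output)
```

View pics/c5.png

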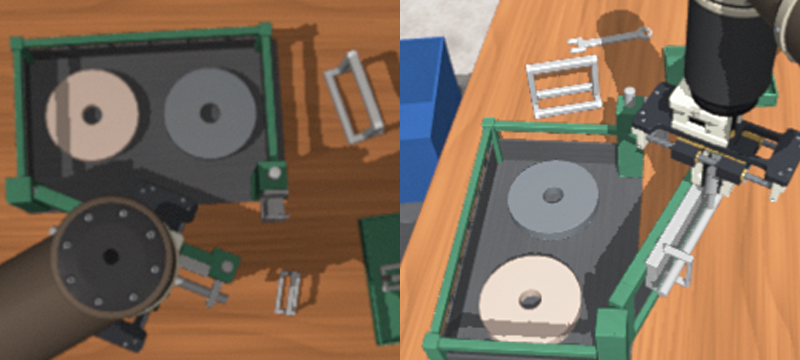

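The gate is ajar with the knob held, and the wheels and the spanner have not been moved. I'll check the gate angle and the loop in the tray before handing in.

```bash
python3 - <<'E'
from h import *
g=onz("top",200+228*.6,100+265*.6,.19)[:2];v=np.array([.577,.1997])-g
print("gate angle",np.degrees(np.arctan2(-v[0],v[1])), -2.7, g,np.linalg.norm(v))
o=ctrl.get_obs();print(o["clock"],o["force"],o["opening"],abs(np.array(o["qvel"])).max())
t=ctrl.snapshot("top")[215:315,400:500]
cv2.imwrite("pics/c6.png",cv2.resize(t,(500,500),interpolation=cv2.INTER_CUBIC))
E
```

```text
gate angle -21.51462413295684 -2.7 [ 0.46964039 -0.07264438] 0.29274143394528757
17.05 [ 2.4345308  -0.78508321 -2.22268784] 0.018904216638121352 0.1320099659766163
```

View pics/c6.png

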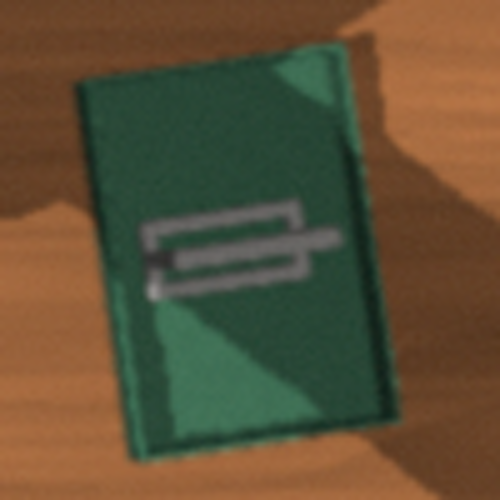

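```bash
python3 -c "
from plant import ctrl
print(ctrl.close_job())"
```

```text
the job is handed in; nothing more can be done
None
```

I finished the task and handed it in at about 17 s of the 54 s allowed. No verdict is reported.

- **Loop:** I lifted it off the two posts by its bail bar and released it in the tray. The last picture shows it lying flat near the middle of the tray.
- **Bolt:** With the gate shut, I raised the bolt about 19 mm and pulled it back about 44 mm. A picture showed its tail out past the rear guide and the knob still in the fingers.
- **Gate:** I swung it along its arc and held it by the bolt knob. The last picture puts it about 24° open, and the arm's own motion came to 25°. The fingers were at 19 mm on the 20 mm knob, with about 2.4 N pulling on them from the gate.
- **Left alone:** The wheels looked unmoved in the last views, and so did the spanner. The mug was outside those last crops, but the arm never went near it.

No check failed. During the bolt pull, the force reading along the pull was +1.6 N when I expected it to be negative. I did not explain that, but the pictures showed the bolt had followed the fingers.

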